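Wedge a bar tight in the bench clamp

ROBOT

A 6-joint arm with a two-finger parallel gripper is mounted at the origin on the work surface. World frame = base frame: x ahead of the robot, y to its left, z up, the work surface at z = 0. Lengths are in m, angles in rad, forces in N, time in s.
With the tool pointing down it reaches from about 0.4 to 0.825 m from the base axis. Payload 7 kg.
Tool frame: the origin (TCP) lies midway between the tips of the shut fingers; the grasp point (between the pads) lies arm.hold_point_z behind it (arm.hold_point_z is the distance from the TCP to the grasp point, in m); z points along the fingers, y is the line along which they close (so a half turn about z gives the same grasp; the last joint's range is limited). The gripper opens to 88 mm and grips with 3 to 60 N. Pads are 19 mm wide; open, the fingers measure 130 mm over their backs; the gripper's body (78 mm by 193 mm) begins 47 mm behind the grasp point.
Start: joints at [-0.946, 0.359, 0.012, 0, -1.224, -0.288], TCP at [0.223, -0.637, 0.227] pointing down, gripper open.
Joint ranges: [-3.07, 3.07], [-1.43, 2.12], [-1.02, 1.25], [-3.03, 1.67], [-3.05, -0], [-3.03, 3.03]. Speed limits (rad/s): [2.39, 2.39, 3.01, 3.14, 3.14, 3.14].

INTERFACE

Orientations are given as [roll, pitch, yaw] about the fixed x, y, z axes, in that order (R = Rz(yaw) Ry(pitch) Rx(roll)).
In Python, from station import arm gives the robot as it stands.
- The arm moves only by the shell command python3 -m crank 'ROWS' [OPENING] [FORCE]. ROWS is JSON, a list that holds one entry, the list of rows, each a list of 4 numbers: the shift along the tool's x, y, z in units of 25 mm (1.0 is 25 mm), then the turn about the tool's z in units of 5 degrees (1.0 is 5 degrees). A call has 1 to 12 rows; each row is the pose to reach, as a shift and turn from the pose commanded when the call began, along the tool's axes at that moment; what a row does not reach only later rows make up. A row lasts 1/8 s, in which the tool goes at most 62.5 mm and 10.7 degrees, less where a joint would pass 70% of its speed; a pose out of reach is approached as far as the arm can. A call with a gripper value outside its range is refused whole. OPENING is the closure, from 0 (fully open) to 1 (shut), set as the call begins (- or left out, the last holds). The fingers move at their own pace and stop on an object; FORCE is the grip in N (left out, the last holds). Time passes only in rows, so rows that repeat a pose let the fingers close. It gives the time, the measured TCP pose, the force, the opening and the grip force at its end, in the units of the state.
- arm.get_state(): the state, without advancing time (a new reading comes with each control period).
- arm.grab_frame(name): name is "side" or "top"; returns (picture, depth): 400x640x3 uint8, red, green, blue; 400x640 float32, m along the optical axis (not along the pixel's ray), 0 where there is no reading.
- arm.get_calibration(name): a dict with "mtx" (3x3 intrinsics, pixels), "R" (3x3) and "t" (3): a world point X has camera coordinates R X + t. Camera axes: x right, y down, z forward; pixel columns grow to the right and rows downward; lengths in m; the calibration is good to about 2 mm. A picture is of the moment at which its call begins. get_calibration takes no time and is no camera call.
- arm.job_done(): hands the job in; it is judged then, once.
Trained networks look in the newest picture that a camera, given by its name, has taken for a name from the list of things; names that differ only in an ending like _2 or _b are one class to them, and where a whole thing is asked for, a point or a joint stands for the part that bears it (a point fixed in the world has none). Each returns a list of dicts, best first, with "score" (0 to 1); they miss things now and then, are a little off and sometimes report something else, mostly with a low value. They report only what shows in the picture. A call takes as long as a camera call. They do not tell look-alikes from the thing itself.
- arm.recognise(thing, camera): "extent" ([left, top, width, height] in pixels, round what is visible of it).
- arm.trace(thing, camera): "mask" (400x640 bool, what is visible of it) and "extent" ([left, top, width, height] in pixels, round what is visible of it).
The state is a dict: "t": time; "q": joint angles; "qd": joint speeds; "joint_efforts": joint torques, N m; "eef_pos": TCP position; "ee_rot": TCP orientation; "force": force on the tool from outside, world axes, zero at the start; "moment": the same for the moment, N m; "width": finger opening in m; "gripper_force": force on a finger pad.
Only numpy, scipy, OpenCV 4.12 (cv2) and the standard library are available. Lean on these libraries where they do the work, as an engineer would, in place of code of your own. Each camera call takes 0.05 s, during which the arm holds its last target. There are 200 camera calls.

TASK

The steel bar lies loose in the bench clamp. Take the wooden wedge out of its rack, turn it down onto its broad face and set it loosely, thin end first, into the slot beside the bar; let go, then take the hammer and drive the wedge home with gentle taps, until its thick end is flush with the end of the slanted cheek and the bar is held tight. Finally lay the hammer back on the bench clear of the clamp, without disturbing the other things on the bench.

Things in the scene. Friction and masses are not known exactly. Their poses are not given: they have to be found in the camera images.
- clamp: Grey steel bench clamp fixed to the bench. Origin mid underside at bench height; x across the slot, y along it, z up; the wedge is driven towards +y. Bed 12 mm thick, x -112 to 88, y -65 to 65 mm, with an 80 mm wide apron (x -40 to 40) out to y -140. On it, from -x to +x: back stop (to x -76, 30 mm high), sprung jaw 20 mm thick, loose bar, open-topped slot, slanted cheek, fixed block.
- cheek_end (a point): Foot of the slanted cheek's slot face at its mouth end: clamp x 21.5, y -55, z 12 mm. From here the face slants to x 6.8 mm at y 55 (1:7.5, as the wedge), so the slot narrows towards +y. Cheek 26 mm high. Fully home, the wedge's thick end is flush with y -55 (within 10 mm), having pushed bar and jaw about 3.5 mm towards -x.
- bed_top (a point): Top of the clamp's bed, straight above the clamp's origin (clamp x 0, y 0, z 12 mm). The slot's floor and the apron are at this height. The bar's slot face is at clamp x about -20.5 mm before tightening. The wedge first touches both sides when its thick end is at about y -81 (26 mm short of flush); farther out it lies loose, with 2 mm more side room for each 15 mm.
- jaw (a joint): Travel of the sprung jaw towards the clamp's -x, in metres: 0 when slack, limit 0.008. Backed by rubber acting as a spring of 1500 N/m. It reads about 0.0035 with the wedge flush; friction then holds the wedge. Driving takes some 5 to 20 N.
- jaw_face (a point): Middle of the sprung jaw's face towards the bar; at clamp x = -45 mm when slack.
- bar: Steel bar 24 x 150 x 24 mm, 0.65 kg, lying loose along the clamp's y on the bed between jaw and slot. Origin at the middle of its underside, y along its length.
- wedge: Pale wooden wedge, 0.1 kg, 150 mm long, 20 mm thick between its broad faces, standing on its straight narrow edge in the rack. Origin mid straight edge; x along that edge to the thin end (thick end face x -75, thin end +75 mm), y across the thickness (faces at -10, +10), z from straight edge (0) to slanted edge (46 mm at the thick end, 26 at the thin end).
- wedge_thick (a point): Centre of the wedge's thick, struck end face (20 x 46 mm). In the clamp the wedge lies on a broad face, thin end towards the clamp's +y, best with its straight edge along the bar (wedge y up), though the other face up also serves.
- wedge_thin (a point): Centre of the wedge's thin end face (20 x 26 mm). Stood on edge on the bench, the wedge tips over onto its broad face when pushed sideways near its upper edge.
- rack: Fixed dark wooden rack 170 x 56 mm with a 24 mm wide groove along its x, in which the wedge stands on edge with its thin end towards +x. Groove floor 6 mm and lips 14 mm above the bench. Origin at the middle of its underside. It stands to the robot's left or right, the hammer on the other side.
- hammer: Hammer lying flat, 0.45 kg. Steel head 100 mm long along its y (a flat round face 28 mm across at each end, y -50 and +50), 28 mm wide and high; wooden handle 22 x 22 mm from the head along -x to a 28 mm butt ending at x -173. Origin under the middle of the head, z up; head and handle axes 14 mm above it. Blows over 60 N would split the wedge.
- hammer_grip (a point): Handle axis 60 mm from the head's axis, a good place to grip.
- firebrick: Loose half fire brick 110 x 114 x 64 mm, bystander, origin under its middle.
- tin: Closed metal tin, 80 mm across, 110 mm high, bystander, origin under its middle.
- rivet_tray: Open steel tray 120 x 160 x 45 mm, bystander, origin under its middle.
Mind the look-alikes: they are no part of the job. Leave any green or orange look-alike of the hammer alone.

How it is judged:
By the outcome, as a careful person would: the job done as asked, in the order asked, and still so for the second after the job is handed in, with the robot touching nothing.
It also fails if it takes over 72 s, if anything falls off the work surface, if the arm or the gripper's body presses on something with over 40 N, if the wrist force passes 120 N, or if a joint passes its speed limit or range.

## Working session

There is one attempt and no reset: what is moved stays moved. The work goes in short steps, Python scripts to look and compute and a shell command to move; the robot and the scene stay as the last step left them, time stands still between calls to the robot, and variables do not carry over. Pictures are saved under pics/ and viewed, at most 15 in all, crops included, and the job is handed in when it is done.

```bash
ls; mkdir -p pics; python3 - <<'E'
from station import arm
import cv2,numpy as np
print(arm.get_state(), arm.hold_point_z)
for c in ("top","side"):
    p,d=arm.grab_frame(c); cv2.imwrite(f"pics/{c}0.png",p[:,:,::-1]); np.save(f"pics/{c}0d.npy",d)
    k=arm.get_calibration(c);print(c,k)
E
```

```text
pics
{'t': 0.0, 'q': array([-9.45898177e-01,  3.59358589e-01,  1.10762893e-02, -3.37418730e-04,
       -1.22409815e+00, -2.88122742e-01]), 'qd': array([ 0.00042494, -0.00045082, -0.0001549 , -0.00151939,  0.00069421,
        0.00079196]), 'joint_efforts': array([ 6.44206175e-04, -5.82722890e+01,  2.93045729e+01,  6.99727133e+00,
        6.83208142e-03, -1.44741675e-04]), 'eef_pos': array([ 0.22287896, -0.63663347,  0.22565087]), 'ee_rot': array([ 3.13998369e+00, -1.46052735e-04, -2.80493203e+00]), 'force': array([0.22201664, 0.78440341, 0.79593366]), 'moment': array([-0.02329342,  0.00220469,  0.04832301]), 'gripper_force': 0.0, 'width': 0.08737860721890182} 0.0188
top {'mtx': array([[375.44298476,   0.        , 322.43698314],
       [  0.        , 375.44298476, 198.31485516],
       [  0.        ,   0.        ,   1.        ]]), 'R': array([[ 0.01517481, -0.99926866, -0.03509787],
       [-0.99898785, -0.01366533, -0.04285475],
       [ 0.04234378,  0.03571266, -0.99846463]]), 't': array([0.0690793 , 0.5440258 , 1.02730462])}
side {'mtx': array([[404.65690915,   0.        , 314.39823286],
       [  0.        , 404.65690915, 202.05296878],
       [  0.        ,   0.        ,   1.        ]]), 'R': array([[-0.78935289, -0.61389002, -0.00781382],
       [-0.42274663,  0.55271795, -0.71818393],
       [ 0.44520479, -0.5635973 , -0.69580944]]), 't': array([0.47524356, 0.25189842, 0.84627519])}
```

View pics/top0.png

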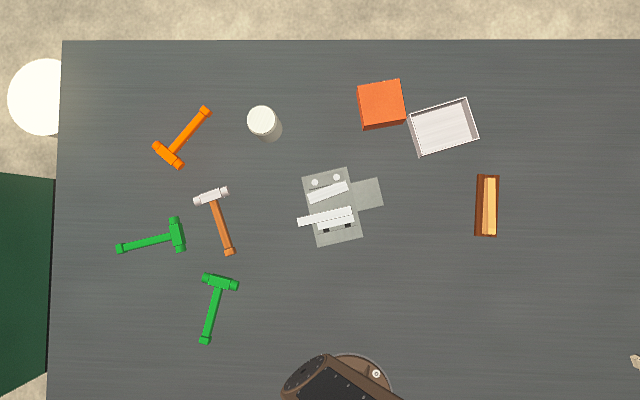

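View pics/side0.png

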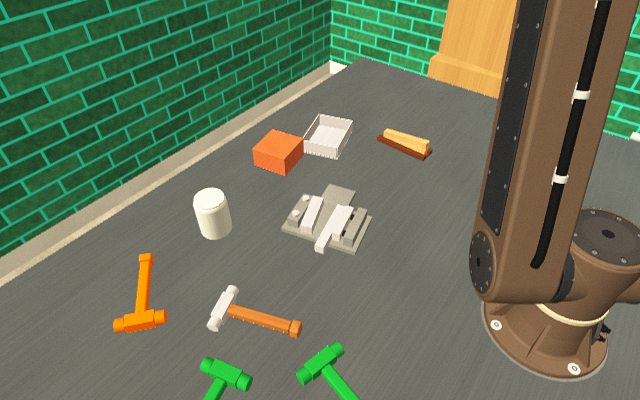

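The top view has the clamp at (335,205) with its apron to the right, so clamp +y runs roughly along world +y. The wedge rack is at (487,205). The real hammer, with a steel head and wooden handle, is at (215,220). The green and orange hammers are look-alikes. Next I'll fit poses to the silhouettes.

```bash
cat > h.py <<'E'
from station import arm
import numpy as np, cv2
from scipy.optimize import minimize
def box(x0,x1,y0,y1,z0,z1): return np.array([[x,y,z] for x in(x0,x1) for y in(y0,y1) for z in(z0,z1)])/1000.
W=[np.array([[x,y,z] for y in(-10,10) for x,z in((-75,0),(75,0),(75,26),(-75,46))])/1000.]
M={'clamp':[box(-112,88,-65,65,0,12),box(-40,40,-140,-65,0,12)],
 'bar':[box(-12,12,-75,75,0,24)],'rack':[box(-85,85,-28,28,0,14)],'wedge':W,
 'hammer':[box(-14,14,-50,50,0,28),box(-160,0,-11,11,3,25),box(-173,-158,-14,14,0,28)]}
S=4
def proj(c,P):
    k=arm.get_calibration(c);q=P@k['R'].T+k['t'];q=q@k['mtx'].T;return q[:,:2]/q[:,2:]
def unproj(c,uv,z):
    k=arm.get_calibration(c);r=(np.linalg.inv(k['mtx'])@np.array([*uv,1.]));r=k['R'].T@r;o=-k['R'].T@k['t']
    return o+r*(z-o[2])/r[2]
def Rz(a): return np.array([[np.cos(a),-np.sin(a),0],[np.sin(a),np.cos(a),0],[0,0,1]])
def render(c,name,p,z,sh=(400,640)):
    im=np.zeros((sh[0]*S,sh[1]*S),np.uint8)
    for b in M[name]:
        q=proj(c,b@Rz(p[2]).T+[p[0],p[1],z]); q=((q+.5)*S*16-8).round().astype(np.int32)
        cv2.fillConvexPoly(im,cv2.convexHull(q),255,shift=4)
    return cv2.resize(im,sh[::-1],interpolation=cv2.INTER_AREA)/255.
def fit(name,masks,p0,z,ignore={}):
    def cost(p):
        e=0
        for c,m in masks.items():
            d=np.abs(render(c,name,p,z)-m)
            if c in ignore: d=d[~ignore[c]]
            e+=d.sum()/m.sum()
        return e
    p0=np.array(p0); sim=np.vstack([p0]+[p0+d for d in np.diag([.012,.012,.12])])
    r=minimize(cost,p0,method='Nelder-Mead',options=dict(initial_simplex=sim,xatol=2e-4,fatol=1e-4,maxiter=120))
    return r.x,r.fun
E
python3 - <<'E'
from h import *
T={}
for c in('top','side'):
    arm.grab_frame(c)
    for n in('clamp','bar','wedge','rack','hammer','firebrick','tin','rivet_tray','jaw_face'):
        r=arm.trace(n,c); print(c,n,[(round(x['score'],2),[int(v) for v in x['extent']]) for x in r][:5])
        T[c,n]=[x['mask'] for x in r]
import pickle; pickle.dump(T,open('pics/T.pkl','wb'))
p=cv2.imread('pics/top0.png');cv2.imwrite('pics/crop1.png',cv2.resize(p[155:260,280:400],None,fx=6,fy=5.7,interpolation=cv2.INTER_CUBIC))
E
```

```text
top clamp [(0.9, [299, 164, 86, 84])]
top bar [(0.66, [295, 207, 57, 18]), (0.39, [476, 171, 21, 66])]
top wedge [(0.69, [481, 179, 16, 55]), (0.21, [318, 216, 34, 10])]
top rack [(0.69, [474, 171, 23, 64])]
top hammer [(0.88, [116, 214, 68, 38]), (0.71, [194, 185, 42, 71]), (0.61, [200, 273, 39, 73]), (0.6, [152, 107, 58, 59])]
top firebrick [(0.74, [356, 79, 51, 54]), (0.68, [475, 173, 22, 62]), (0.61, [245, 105, 35, 37])]
top tin [(0.59, [248, 104, 31, 37]), (0.48, [358, 80, 50, 51]), (0.2, [483, 178, 11, 58])]
top rivet_tray [(0.95, [408, 100, 70, 55]), (0.67, [301, 165, 80, 85])]
top jaw_face [(0.76, [315, 213, 39, 16])]
side clamp [(0.94, [279, 182, 91, 73])]
side bar [(0.59, [314, 205, 31, 47])]
side wedge [(0.87, [384, 130, 44, 25]), (0.42, [377, 136, 56, 26])]
side rack [(0.75, [378, 135, 53, 26])]
side hammer [(0.83, [296, 342, 61, 58]), (0.82, [200, 355, 53, 44]), (0.82, [115, 255, 52, 76]), (0.75, [207, 284, 93, 51])]
side firebrick [(0.7, [254, 129, 46, 42])]
side tin [(0.74, [193, 190, 38, 50])]
side rivet_tray [(0.82, [304, 114, 49, 47])]
side jaw_face [(0.62, [332, 206, 23, 34])]
```

View pics/crop1.png

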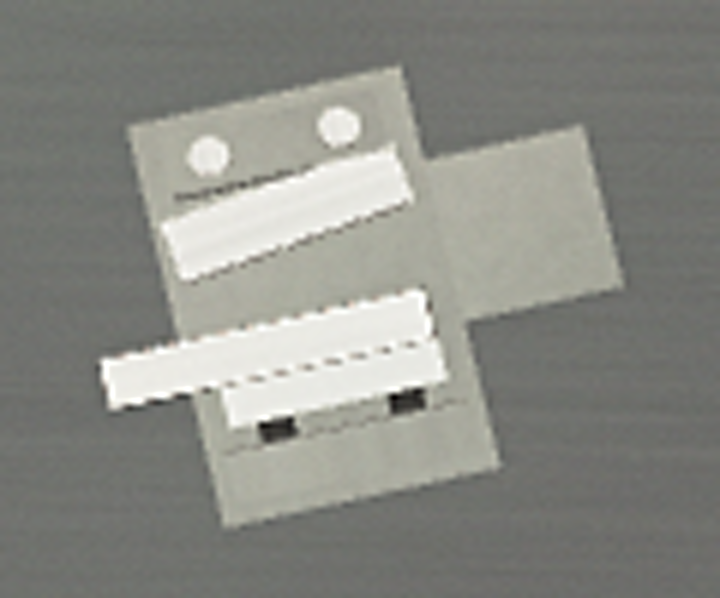

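The crop confirms the layout from top to bottom: fixed block, slanted cheek, slot (wide at the right, by the apron), bar sticking out to the left, jaw with rubbers, and back stop. Next I'll run the fits.

```bash
python3 - <<'E'
from h import *
import pickle
T=pickle.load(open('pics/T.pkl','rb')); mk=lambda c,n,i=0:T[c,n][i].astype(float)
def init(n,i=0,z=.01):
    v,u=np.nonzero(T['top',n][i]);return unproj('top',(u.mean(),v.mean()),z)[:2]
def go(n,p0,z,masks,ign={}):
    for cs in (['top'],['top','side']):
        p,f=fit(n,{c:masks[c] for c in cs},p0,z,ign);print(n,cs,(p*[1000,1000,57.296]).round(1),round(f,3)); 
    return p
dil=lambda m:cv2.dilate(m.astype(np.uint8),np.ones((5,5)))>0
ig={c:dil(T[c,'bar'][0])|dil(T[c,'jaw_face'][0]) for c in('top','side')}
c0=init('clamp');print(c0)
ct=go('clamp',[*c0,-.2+.4],0,{c:np.maximum(mk(c,'clamp'),mk(c,'bar')*0) for c in('top','side')},ig)
go('bar',[*init('bar'),ct[2]],.012,{c:mk(c,'bar') for c in('top','side')})
r0=init('rack');
for a in(-1.57,):
    go('rack',[*r0,a],0,{c:np.maximum(mk(c,'rack'),mk(c,'wedge')) for c in('top','side')})
    go('wedge',[*init('wedge'),a],.006,{c:mk(c,'wedge') for c in('top','side')})
i=[k for k,m in enumerate(T['top','hammer']) if m[190:200,200:225].any()][0]
j=[k for k,m in enumerate(T['side','hammer']) if m[300:320,240:290].any()][0]
hm={'top':mk('top','hammer',i),'side':mk('side','hammer',j)}
h0=unproj('top',(211,196),.014)[:2]
go('hammer',[*h0,.2],0,hm)
# colour edges check: profile of top-surface points on the rack/wedge in depth
d=np.load('pics/top0d.npy');k=arm.get_calibration('top')
for n in('wedge','bar'):
    v,u=np.nonzero(T['top',n][0]);z=d[v,u];P=((np.c_[u,v,np.ones(len(u))]@np.linalg.inv(k['mtx']).T)*z[:,None]-k['t'])@k['R']
    print(n,np.percentile(P[:,2],[5,25,50,75,95]).round(4))
E
```

```text
[0.52996072 0.03082509]
clamp ['top'] [532.2  54.   14. ] 0.022
clamp ['top', 'side'] [532.3  54.4  14.1] 0.083
bar ['top'] [494.   71.9  14.4] 0.097
bar ['top', 'side'] [494.8  71.4  14.6] 0.335
rack ['top'] [ 532.2 -371.8   -3.5] 0.089
rack ['top', 'side'] [ 532.4 -372.5   -3.1] 0.332
wedge ['top'] [ 516.9 -368.4  -88.7] 1.36
wedge ['top', 'side'] [ 528.7 -372.7   -3.4] 0.17
hammer ['top'] [545.6 386.8  19.8] 0.19
hammer ['top', 'side'] [547.  385.9  19.3] 0.32
wedge [0.0148 0.0326 0.0392 0.0464 0.0521]
bar [0.0343 0.0365 0.0376 0.039  0.041 ]
```

```bash
python3 - <<'E'
from h import *
import pickle
T=pickle.load(open('pics/T.pkl','rb'));d=np.load('pics/top0d.npy');k=arm.get_calibration('top')
def cloud(m):
    v,u=np.nonzero(m);z=d[v,u];ok=z>0;return (((np.c_[u,v,np.ones(len(u))]@np.linalg.inv(k['mtx']).T)*z[:,None]-k['t'])@k['R'])[ok]
m=T['top','wedge'][0];P=cloud(m)
for a in np.arange(.45,.62,.02):
    s=P[(P[:,0]>a)&(P[:,0]<a+.02)]
    if len(s): s=s[s[:,2]>.02]; print(a.round(2),len(s),np.median(s[:,2]).round(4) if len(s) else 0, s[:,1].mean().round(4) if len(s) else 0)
for a,n in((-.055,'+x'),(3.087,'-x')):
    p,f=fit('wedge',{c:T[c,'wedge'][0].astype(float) for c in('top','side')},[.53,-.372,a],.006);print(n,p,f)
for n in('tin','firebrick','rivet_tray'):
    i=0;P=cloud(T['top',n][i]);print(n,P.mean(0).round(3),P.min(0).round(3),P.max(0).round(3))
p=cv2.imread('pics/top0.png')
def ov(n,q,z,col):
    cs,_=cv2.findContours((render('top',n,q,z)>.5).astype(np.uint8),0,1);cv2.drawContours(p,cs,-1,col,1)
ov('clamp',[.5323,.0544,.246],0,(0,0,255));ov('hammer',[.547,.386,.337],0,(255,0,0));ov('rack',[.5324,-.3725,-.054],0,(0,255,0));ov('bar',[.4948,.0714,.2548],.012,(255,0,255))
a=cv2.resize(p[160:265,185:305],None,fx=3.3,fy=3.3);b=cv2.resize(p[160:265,290:410],None,fx=3.3,fy=3.3)
cv2.imwrite('pics/ov.png',np.hstack([a,b]))
E
```

```text
0.45 88 0.0502 -0.3645
0.47 88 0.0484 -0.3654
0.49 93 0.0465 -0.3668
0.51 83 0.0439 -0.3679
0.53 87 0.0411 -0.3696
0.55 76 0.0386 -0.3709
0.57 82 0.0366 -0.3723
0.59 49 0.0342 -0.3728
+x [ 0.52805174 -0.37279964 -0.06040921] 0.16930244882005568
-x [ 0.52694071 -0.37308698  3.17136672] 0.38587689344190523
tin [0.729 0.227 0.097] [0.699 0.194 0.009] [0.772 0.27  0.117]
firebrick [ 0.792 -0.076  0.061] [ 0.734 -0.151 -0.003] [ 0.861 -0.012  0.071]
rivet_tray [ 0.744 -0.252  0.014] [ 0.659 -0.353 -0.001] [ 0.817 -0.154  0.052]
```

View pics/ov.png

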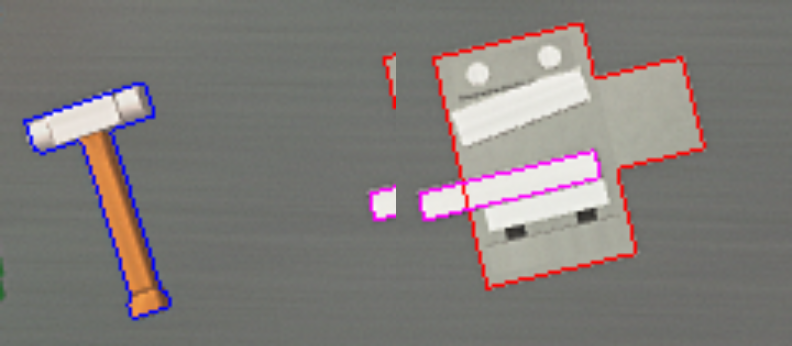

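The fits line up well with the image. The wedge's thin end points to +x, its yaw is about -3.3°, and its centre is at (.528,-.372). The target helper comes next.

```bash
cat > to.py <<'E'
import sys
from h import *
C=np.array([.5323,.0544,0]);CY=.246
def clampw(x,y): return (C+Rz(CY)@np.array([x,y,0])/1000.)[:2]
def to(x,y,z,yawdeg,p=None):
    s=arm.get_state(); e,r=(s['eef_pos'],s['ee_rot'][2])
    X=np.array([np.cos(r),np.sin(r)]);Y=np.array([np.sin(r),-np.cos(r)])
    d=np.array([x,y])-e[:2]; t=(np.degrees(r)-yawdeg+180)%360-180
    print('rows',np.round([d@X/.025,d@Y/.025,(e[2]-z)/.025,t/5],2),'tcp',e.round(4),'yaw',np.degrees(r).round(1))
if __name__=='__main__': to(*map(float,sys.argv[1:5]))
E
python3 to.py .513 -.3715 .020 -183.3
```

```text
rows [-14.46   6.19   8.26   4.52] tcp [ 0.223  -0.637   0.2266] yaw -160.7
```

```bash
python3 -m crank '[[[-14.46,6.19,4,4.5],[-14.46,6.19,4,4.5],[-14.46,6.19,4,4.5],[-14.46,6.19,4,4.5],[-14.46,6.19,4,4.5],[-14.46,6.19,4,4.5],[-14.46,6.19,4,4.5],[-14.46,6.19,4,4.5],[-14.46,6.19,4,4.5],[-14.46,6.19,6,4.5],[-14.46,6.19,7,4.5],[-14.46,6.19,7,4.5]]]' 0 20; python3 to.py .513 -.3715 .020 -183.3
```

```text
t: 2.6
eef_pos: [0.5109, -0.3721, 0.0501]
ee_rot: [3.141, -0.003, 3.084]
force: [0.1, -1.0, 0.0]
width: 0.0875
gripper_force: 0.0
rows [-0.08  0.03  1.2  -0.  ] tcp [ 0.5109 -0.3721  0.0501] yaw 176.7
```

```bash
python3 -m crank '[[[0,0,0.6,0],[0,0,1.2,0],[0,0,1.2,0]]]' && python3 -m crank '[[[0,0,0,0],[0,0,0,0],[0,0,0,0],[0,0,0,0],[0,0,0,0],[0,0,0,0]]]' 1 20 && python3 -m crank '[[[0,0,-1,0],[0,0,-2.5,0],[0,0,-2.5,0]]]' ; python3 to.py .50 -.18 .1 -76
```

```text
t: 2.98
eef_pos: [0.5122, -0.3713, 0.0204]
ee_rot: [3.141, -0.002, 3.085]
force: [0.5, 0.4, 0.5]
width: 0.0878
gripper_force: 0.0
t: 3.72
eef_pos: [0.5131, -0.3715, 0.0216]
ee_rot: [-3.142, 0.0, 3.086]
force: [0.2, 0.1, -0.2]
width: 0.0332
gripper_force: 0.0
t: 4.1
eef_pos: [0.5151, -0.3725, 0.0874]
ee_rot: [-3.139, 0.005, 3.086]
force: [-0.2, 0.7, -0.8]
width: 0.0039
gripper_force: 0.0
rows [  1.03   7.65  -0.51 -21.43] tcp [ 0.5151 -0.3725  0.0874] yaw 176.8
```

The fingers hadn't finished closing before I lifted, so I'll reopen and check the wedge is undisturbed.

```bash
python3 -m crank '[[[0,0,0,0],[0,0,0,0],[0,0,0,0],[0,0,0,0],[0,0,0,0],[0,0,0,0],[0,0,0,0],[0,0,0,0],[0,0,0,0]]]' 0 20; python3 - <<'E'
from h import *
p,d=arm.grab_frame('side');r=arm.trace('wedge','side');print([(x['score'],x['extent']) for x in r])
m=r[0]['mask'].astype(float);print(fit('wedge',{'side':m},[.528,-.3725,-.06],.006))
E
python3 to.py .513 -.3715 .020 -183.3
```

```text
t: 5.22
eef_pos: [0.5131, -0.3715, 0.0841]
ee_rot: [-3.142, 0.0, 3.086]
force: [-0.2, 0.4, -0.3]
width: 0.0854
gripper_force: 0.0
[(0.58, [382.0, 128.2, 47.3, 25.4])]
(array([ 0.53009142, -0.37406724, -0.06762842]), np.float64(0.18601651186790508))
rows [0.   0.   2.56 0.02] tcp [ 0.5131 -0.3715  0.0841] yaw 176.8
```

Undisturbed. I'll grasp again and wait longer this time.

```bash
python3 -m crank '[[[0,0,1.5,0],[0,0,2.5,0],[0,0,2.5,0]]]' && python3 -m crank '[[[0,0,0,0],[0,0,0,0],[0,0,0,0],[0,0,0,0],[0,0,0,0],[0,0,0,0],[0,0,0,0],[0,0,0,0],[0,0,0,0],[0,0,0,0]]]' 1 20
```

```text
t: 5.7
eef_pos: [0.5116, -0.371, 0.0197]
ee_rot: [3.14, -0.004, 3.085]
force: [-0.7, -0.7, 0.0]
width: 0.0875
gripper_force: 0.0
t: 6.95
eef_pos: [0.513, -0.3715, 0.0215]
ee_rot: [3.142, -0.0, 3.086]
force: [-0.7, 0.1, 1.1]
width: 0.0198
gripper_force: 20.0
```

```bash
python3 -m crank '[[[0,0,-1.5,0],[0,0,-3,0],[0,0,-3,0],[0,0,-3,0]]]' && python3 to.py .50 -.18 .1 -76
```

```text
t: 7.45
eef_pos: [0.5127, -0.3713, 0.0962]
ee_rot: [3.141, -0.0, 3.085]
force: [-0.5, 0.3, -2.2]
width: 0.0198
gripper_force: 20.0
rows [  0.94   7.61  -0.15 -21.44] tcp [ 0.5127 -0.3713  0.0962] yaw 176.8
```

```bash
python3 -m crank '[[[0.3,2,0,-2],[0.5,4,0,-4],[1,6,0,-6],[1,7.6,0,-8],[1,7.6,0,-10],[1,7.6,0,-12],[1,7.6,0,-14],[1,7.6,0,-16],[1,7.6,0,-18],[1,7.6,0,-20],[1,7.6,0,-21.4],[1,7.6,0,-21.4]]]' && python3 -m crank '[[[0,0,0,0],[0,0,0,0]]]' && python3 to.py .50 -.18 .0165 -76
```

```text
t: 8.95
eef_pos: [0.4979, -0.1804, 0.0954]
ee_rot: [3.14, 0.001, -1.331]
force: [0.0, -0.8, -1.5]
width: 0.0197
gripper_force: 20.0
t: 9.2
eef_pos: [0.4985, -0.1804, 0.0963]
ee_rot: [3.141, 0.0, -1.332]
force: [0.3, 0.5, -1.0]
width: 0.0198
gripper_force: 20.0
rows [-0.   -0.06  3.19 -0.06] tcp [ 0.4985 -0.1804  0.0963] yaw -76.3
```

```bash
python3 -m crank '[[[0,0,1.5,0],[0,0,2.6,0],[0,0,3,0],[0,0,3.19,0],[0,0,3.19,0],[0,0,3.19,0]]]' && python3 -m crank '[[[0,0,0,0],[0,0,0,0],[0,0,0,0],[0,0,0,0],[0,0,0,0],[0,0,0,0],[0,0,0,0],[0,0,0,0],[0,0,0,0]]]' 0 && python3 -m crank '[[[0,0,-0.45,0],[0,0,-0.45,0],[0,-0.5,-0.45,0],[0,-1,-0.45,0],[0,-1.2,-0.45,0],[0,-1.4,-0.45,0],[0,-1.6,-0.45,0],[0,-1.8,-0.45,0],[0,-2,-0.45,0],[0,-2.2,-0.45,0],[0,-2.4,-0.45,0],[0,-2.4,-0.45,0]]]'; python3 - <<'E'
from h import *
p,d=arm.grab_frame('side');cv2.imwrite('pics/s2.png',p[100:300,250:550,::-1])
E
```

```text
t: 9.95
eef_pos: [0.4994, -0.1805, 0.0177]
ee_rot: [-3.14, -0.0, -1.33]
force: [-0.4, 0.2, -1.8]
width: 0.0199
gripper_force: 20.0
t: 11.08
eef_pos: [0.4987, -0.1804, 0.0168]
ee_rot: [3.142, 0.0, -1.33]
force: [0.5, 0.3, -0.0]
width: 0.0876
gripper_force: 0.0
t: 12.58
eef_pos: [0.5574, -0.166, 0.028]
ee_rot: [-3.141, -0.0, -1.33]
force: [-0.2, -0.2, -0.4]
width: 0.0874
gripper_force: 0.0
```

View pics/s2.png

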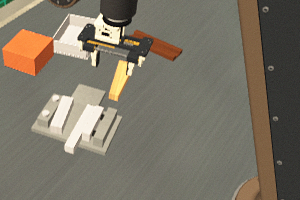

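```bash
python3 -m crank '[[[0,0,-2,0],[0,2,-4,0],[3,3,-5,0],[6,4,-5,0],[6,4,-5,0],[6,4,-5,0],[6,4,-5,0]]]'; cat >> h.py <<'E'
# wedge lying, wedge y up: frame x thin dir, y= straight->? lying local (x, -z) 
M['flat']=[np.array([[x,-z,y] for y in(0,20) for x,z in((-75,0),(75,0),(75,26),(-75,46))])/1000.]
M['flatm']=[b*[1,-1,1] for b in M['flat']]
E
python3 - <<'E'
from h import *
ms={}
for c in('top','side'):
    p,d=arm.grab_frame(c);r=arm.trace('wedge',c);print([(x['score'],x['extent']) for x in r]);ms[c]=r[0]['mask'].astype(float)
    if c=='top':cv2.imwrite('pics/t3.png',cv2.resize(p[120:300,290:500,::-1],None,fx=3,fy=3))
for n in('flat','flatm'):
    p,f=fit(n,ms,[.51,-.17,1.815],0);print(n,p,np.degrees(p[2]),f)
E
```

```text
t: 13.5
eef_pos: [0.4951, -0.3355, 0.1527]
ee_rot: [3.141, 0.001, -1.331]
force: [-0.0, 0.2, 0.0]
width: 0.0878
gripper_force: 0.0
[(0.94, [379.4, 199.4, 50.1, 19.3]), (0.48, [301.2, 166.7, 81.9, 78.8])]
[]Traceback (most recent call last):
  File "<stdin>", line 4, in <module>
IndexError: list index out of range
```

View pics/t3.png

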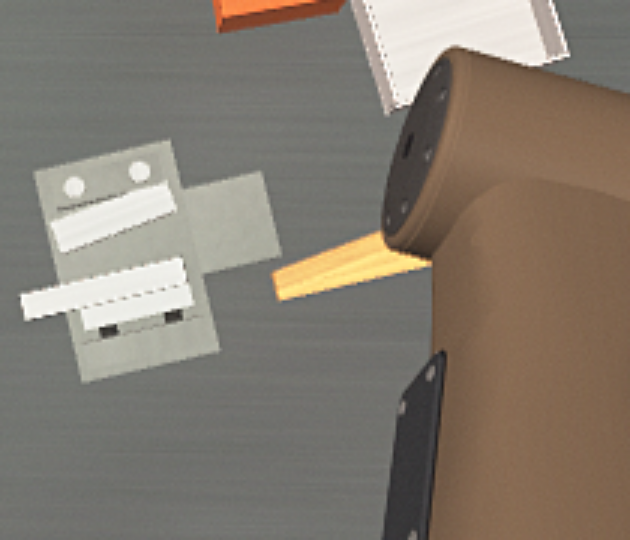

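The wedge lies flat with its thin end at crop (280,285) towards the clamp and its straight edge on the robot side, as wanted. The arm hides the thick end, so I'll fit the visible part.

```bash
python3 - <<'E'
from h import *
arm.grab_frame('top');r=arm.trace('wedge','top');m=r[0]['mask'].astype(float)
ig=np.zeros((400,640),bool);ig[:,416:]=True
for n in('flat','flatm'):
    p,f=fit(n,{'top':m},[.505,-.19,1.815],0,{'top':ig});print(n,p,np.degrees(p[2]),f)
    if n=='flat': 
        g=p[:2]+(Rz(p[2])@[-.049,-.0213,0])[:2];print('grasp',g)
from to import to
p,f=fit('flat',{'top':m},[.505,-.19,1.815],0,{'top':ig})
g=p[:2]+(Rz(p[2])@[-.049,-.0213,0])[:2]; to(*g,.004,np.degrees(p[2])-180)
E
```

```text
flat [ 0.50559567 -0.16276201  1.83205613] 104.96908380867603 0.047754702620419705
grasp [ 0.53882946 -0.20459747]
flatm [ 0.53930278 -0.15090344  1.97168507] 112.96923306007646 0.04913921206190424
rows [-4.65 -2.92  5.97 -0.22] tcp [ 0.4959 -0.3349  0.1531] yaw -76.1
```

```bash
python3 -m crank '[[[-2,-2,0,-0.2],[-4.65,-2.9,1,-0.2],[-4.65,-2.9,2,-0.2],[-4.65,-2.9,3,-0.2],[-4.65,-2.9,4.5,-0.2],[-4.65,-2.9,5.5,-0.2],[-4.65,-2.9,5.95,-0.2],[-4.65,-2.9,5.95,-0.2],[-4.65,-2.9,5.95,-0.2]]]' && python3 -m crank '[[[0,0,0,0],[0,0,0,0],[0,0,0,0],[0,0,0,0],[0,0,0,0],[0,0,0,0],[0,0,0,0],[0,0,0,0]]]' 1 20
```

```text
t: 14.92
eef_pos: [0.5392, -0.2055, 0.0054]
ee_rot: [-3.14, -0.001, -1.312]
force: [-0.1, 0.1, 0.1]
width: 0.0874
gripper_force: 0.0
t: 15.92
eef_pos: [0.5384, -0.2055, 0.0043]
ee_rot: [-3.142, -0.0, -1.312]
force: [-0.7, -0.3, 1.0]
width: 0.0432
gripper_force: 19.9
```

```bash
python3 -m crank '[[[0,0,-1,0],[0,0,-2.4,0],[0,0,-2.4,0]]]' && python3 - <<'E'
from to import *
to(*clampw(3.5,-194),.018,-75.9)
ms={}
for c in('side',):
    p,d=arm.grab_frame(c);cv2.imwrite('pics/s4.png',cv2.resize(p[100:260,260:460,::-1],None,fx=4,fy=3.7))
    r=arm.trace('wedge',c);print([(x['score'],x['extent']) for x in r])
E
```

```text
t: 16.3
eef_pos: [0.5402, -0.2057, 0.0669]
ee_rot: [-3.137, -0.002, -1.312]
force: [-0.7, -0.4, -1.9]
width: 0.0432
gripper_force: 19.9
rows [-2.38 -2.4   1.96  0.14] tcp [ 0.5402 -0.2057  0.0669] yaw -75.2
[(0.88, [361.0, 141.2, 24.3, 42.5])]
```

View pics/s4.png

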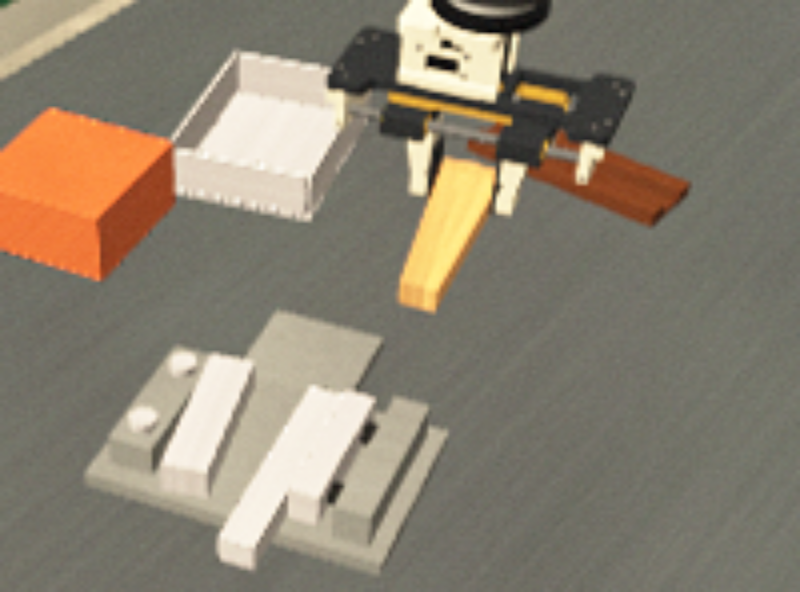

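The wedge is held level with its thin end towards the clamp. I'll fit its yaw in the hand, then line up at the mouth.

```bash
python3 - <<'E'
from to import *
arm.grab_frame('side');m=arm.trace('wedge','side')[0]['mask'].astype(float)
ig=np.zeros((400,640),bool);ig[:147]=True
for z in(.061,.063,.065):
    p,f=fit('flat',{'side':m},[.5056,-.1628,1.832],z,{'side':ig})
    s=arm.get_state();rel=Rz(-p[2])@np.r_[s['eef_pos'][:2]-p[:2],0]
    print(z,p,np.degrees(p[2]),f,'tcp in wedge',rel)
E
python3 -m crank '[[[-1,-1,0.5,0.1],[-2,-2,1,0.1],[-2.38,-2.4,1.5,0.14],[-2.38,-2.4,1.85,0.14],[-2.38,-2.4,1.85,0.14],[-2.38,-2.4,1.85,0.14]]]'; python3 - <<'E'
from to import *
to(*clampw(2.8,-86),.0175,-75.9)
arm.grab_frame('side');m=arm.trace('wedge','side')[0]['mask'].astype(float)
ig=np.zeros((400,640),bool);ig[:np.nonzero(m)[0].min()+7]=True
s=arm.get_state()
p,f=fit('flat',{'side':m},[*clampw(-18,-145),1.82],s['eef_pos'][2]-.004,{'side':ig});rel=Rz(-p[2])@np.r_[s['eef_pos'][:2]-p[:2],0]
print(np.degrees(p[2]),f,rel,'straight-edge mid in clamp',Rz(-CY)@(np.r_[p[:2],0]-C))
E
```

```text
0.061 [ 0.50299744 -0.15657055  1.81729377] 104.12326317317849 0.0875162229471395 tcp in wedge [-0.05571447 -0.02157454  0.        ]
0.063 [ 0.50163338 -0.15423529  1.81633322] 104.06822769210983 0.08899645725911115 tcp in wedge [-0.05829051 -0.02238354  0.        ]
0.065 [ 0.50053536 -0.15190362  1.81988803] 104.27190358801982 0.09007681784699569 tcp in wedge [-0.0609001  -0.02266551  0.        ]
t: 17.25
eef_pos: [0.5807, -0.1333, 0.0182]
ee_rot: [3.141, -0.0, -1.326]
force: [-0.0, -0.2, -1.8]
width: 0.0428
gripper_force: 19.9
rows [-4.32 -0.06  0.03 -0.01] tcp [ 0.5807 -0.1333  0.0182] yaw -75.9
103.22227126844894 0.09200101482367438 [-0.04606252 -0.02143723  0.        ] straight-edge mid in clamp [-0.01919737 -0.14748648  0.        ]
```

```bash
python3 -m crank '[[[-0.6,0,0,0],[-1.2,0,0,0],[-1.8,0,0,0],[-2.4,0,0,0],[-2.8,0,0,0],[-3.2,0,0,0],[-3.2,0,0,0]]]' && python3 -m crank '[[[-0.3,0,0,0],[-0.6,0,0,0],[-0.9,0,0,0],[-1.1,0,0,0],[-1.1,0,0,0]]]'; python3 - <<'E'
from to import *
for c in('side','top'):
    p,d=arm.grab_frame(c)
    if c=='side':cv2.imwrite('pics/s5.png',cv2.resize(p[150:270,270:400,::-1],None,fx=6,fy=5))
s=arm.get_state();print('tcp clamp',(Rz(-CY)@(s['eef_pos']-C)).round(4))
E
```

```text
t: 18.23
eef_pos: [0.5616, -0.0544, 0.0181]
ee_rot: [3.142, -0.0, -1.324]
force: [0.8, -1.3, -1.0]
width: 0.0433
gripper_force: 19.9
t: 18.85
eef_pos: [0.555, -0.028, 0.0181]
ee_rot: [-3.141, 0.0, -1.324]
force: [0.0, 0.2, -1.2]
width: 0.043
gripper_force: 19.9
tcp clamp [ 0.0019 -0.0858  0.0181]
```

View pics/s5.png

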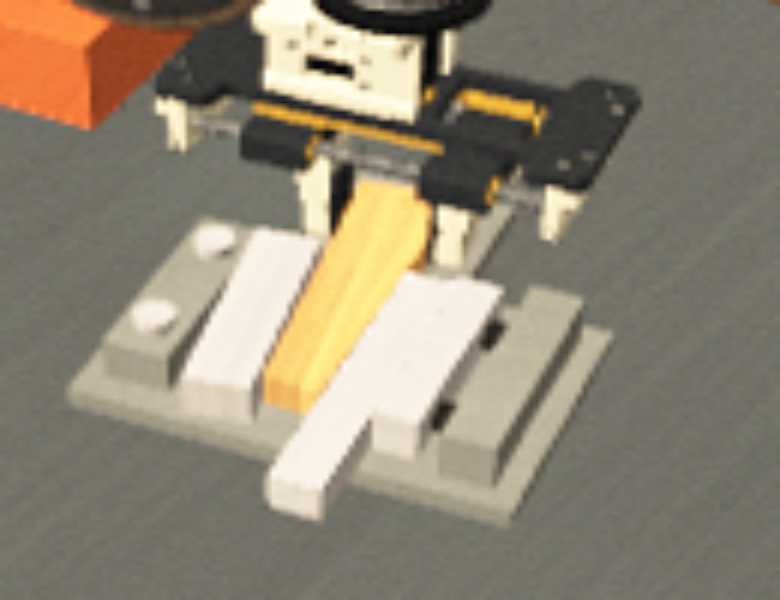

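The wedge sits loosely in the slot between bar and cheek, with its thin end near the slot's far end at crop (285,390). I'll set it down, release and retreat.

```bash
python3 -m crank '[[[0,0,0.06,0],[0,0,0.06,0],[0,0,0.06,0],[0,0,0.06,0],[0,0,0.06,0],[0,0,0.06,0],[0,0,0.06,0],[0,0,0.06,0],[0,0,0.06,0],[0,0,0.06,0],[0,0,0.06,0]]]' 0 && python3 -m crank '[[[0,0,-1,0],[0,0,-3,0],[0,0,-4,0],[0,0,-4,0]]]' && python3 to.py .5074 .372 .0025 -160.5
```

```text
t: 20.32
eef_pos: [0.555, -0.0284, 0.0165]
ee_rot: [3.142, 0.0, -1.325]
force: [-0.6, -0.0, 0.1]
width: 0.0879
gripper_force: 0.0
t: 20.82
eef_pos: [0.5564, -0.028, 0.119]
ee_rot: [-3.137, -0.0, -1.324]
force: [0.3, 0.8, -0.2]
width: 0.0876
gripper_force: 0.0
rows [-16.    -2.     4.66  16.92] tcp [ 0.5564 -0.028   0.119 ] yaw -75.9
```

```bash
python3 -m crank '[[[-2,0,0,2],[-4.5,-0.5,0,4],[-7,-1,0,6],[-9.5,-1.5,0,8],[-12,-2,0,10],[-14,-2,0,12],[-16,-2,0,14],[-16,-2,0,16],[-16,-2,0,16.92],[-16,-2,1,16.92],[-16,-2,2,16.92],[-16,-2,2,16.92]]]'; python3 - <<'E'
from to import *
ms={}
for c in('top','side'):
    arm.grab_frame(c);r=arm.trace('hammer',c);print(c,[(round(x['score'],2),[int(v) for v in x['extent']]) for x in r])
arm.grab_frame('top')
w=arm.trace('wedge','top');print([(x['score'],x['extent']) for x in w])
m=w[0]['mask'].astype(float)
p,f=fit('flat',{'top':m},[*clampw(-18,-35),1.82],.012);R=Rz(-CY)@(np.r_[p[:2],0]-C);print('wedge mid clamp',R.round(4),'thick y',R[1]-.075,np.degrees(p[2]),f)
to(.5074,.372,.0025,-160.5)
E
```

```text
t: 22.32
eef_pos: [0.5046, 0.3702, 0.0637]
ee_rot: [-3.139, -0.005, -2.802]
force: [0.6, 0.1, 0.5]
width: 0.0875
gripper_force: 0.0
top [(0.88, [217, 217, 20, 37]), (0.71, [198, 271, 42, 71]), (0.66, [154, 105, 56, 64]), (0.63, [144, 233, 44, 17])]
side [(0.93, [294, 341, 63, 58]), (0.86, [255, 315, 48, 21]), (0.57, [201, 358, 53, 39]), (0.57, [114, 256, 54, 76]), (0.56, [310, 206, 62, 46])]
[(0.67, [317.0, 185.1, 53.8, 26.9])]
wedge mid clamp [-0.02   -0.0356  0.    ] thick y -0.11063179746661275 102.60410255643497 0.05857843137254901
rows [-0.03 -0.02  2.6  -0.  ] tcp [0.5065 0.3722 0.0676] yaw -160.5
```

```bash
python3 -m crank '[[[0,0,1.2,0],[0,0,2.2,0],[0,0,2.56,0],[0,0,2.56,0],[0,0,2.56,0]]]' && python3 -m crank '[[[0,0,0,0],[0,0,0,0],[0,0,0,0],[0,0,0,0],[0,0,0,0],[0,0,0,0],[0,0,0,0],[0,0,0,0],[0,0,0,0],[0,0,0,0],[0,0,0,0]]]' 1 60 && python3 -m crank '[[[0,0,-1,0],[0,0,-2.5,0],[0,0,-4,0],[0,0,-4,0],[0,0,-4,0]]]'; python3 - <<'E'
from to import *
p,d=arm.grab_frame('side');r=arm.trace('hammer','side');print([(round(x['score'],2),[int(v) for v in x['extent']]) for x in r])
cv2.imwrite('pics/s6.png',cv2.resize(p[170:400,150:400,::-1],None,fx=3,fy=2.6))
print(arm.get_state()['moment'])
E
```

```text
t: 23.25
eef_pos: [0.5066, 0.3724, 0.0038]
ee_rot: [3.141, 0.002, -2.801]
force: [-0.2, -0.8, 0.4]
width: 0.0877
gripper_force: 0.0
t: 24.62
eef_pos: [0.5061, 0.3718, 0.0025]
ee_rot: [3.142, 0.0, -2.801]
force: [-0.8, 0.8, -0.7]
width: 0.0214
gripper_force: 60.0
t: 25.25
eef_pos: [0.5051, 0.3709, 0.1013]
ee_rot: [-3.141, -0.002, -2.802]
force: [-0.4, 0.3, -5.1]
width: 0.0213
gripper_force: 60.0
[(0.85, [257, 289, 41, 24]), (0.81, [204, 355, 50, 44]), (0.65, [294, 342, 61, 57]), (0.58, [115, 254, 52, 79])]
[-0.06601678  0.10160582  0.0326217 ]
```

View pics/s6.png

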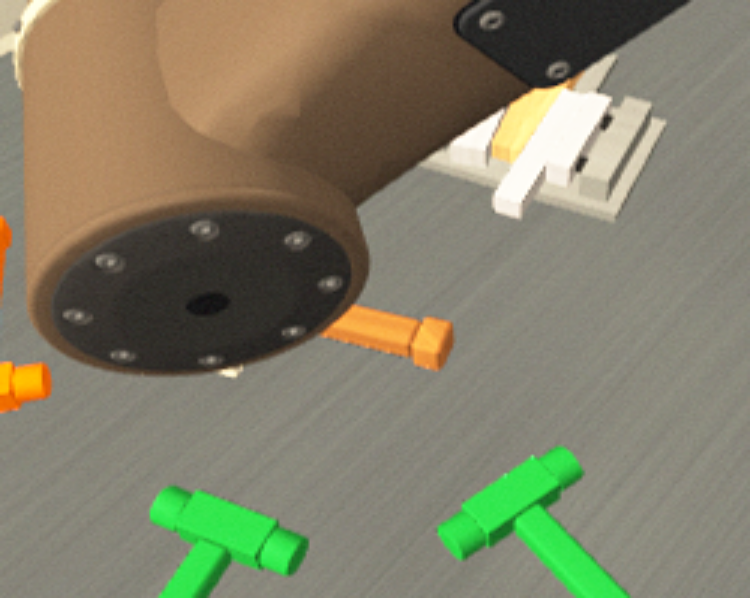

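```bash
python3 - <<'E'
from to import *
print(clampw(-40,-190));to(*clampw(-40,-190),.1,-165.9)
E
```

```text
[ 0.53977423 -0.13962097]
rows [  5.5  -19.71   0.03   1.07] tcp [0.5051 0.3707 0.1007] yaw -160.5
```

```bash
python3 -m crank '[[[0.3,-1,0,0.1],[0.8,-2.8,0,0.2],[1.3,-4.8,0,0.4],[1.9,-6.8,0,0.5],[2.5,-8.8,0,0.6],[3,-10.8,0,0.7],[3.6,-12.8,0,0.8],[4.1,-14.8,0,0.9],[4.7,-16.8,0,1],[5.2,-18.5,0,1.07],[5.5,-19.7,0,1.07],[5.5,-19.7,0,1.07]]]' && python3 -m crank '[[[0,0,0.6,0],[0,0,1.5,0],[0,0,1.5,0],[0,0,1.5,0]]]'; python3 - <<'E'
from to import *
p,d=arm.grab_frame('side')
cv2.imwrite('pics/s7.png',cv2.resize(p[110:270,260:460,::-1],None,fx=4,fy=3.7))
to(*clampw(-40,-190),.0175,-165.9)
r=arm.trace('hammer','side');print([(round(x['score'],2),[int(v) for v in x['extent']]) for x in r])
E
```

```text
t: 26.85
eef_pos: [0.5393, -0.141, 0.1014]
ee_rot: [3.141, -0.002, -2.898]
force: [0.3, 0.3, -4.4]
width: 0.0216
gripper_force: 60.0
t: 27.35
eef_pos: [0.5409, -0.1379, 0.0651]
ee_rot: [-3.141, -0.0, -2.893]
force: [1.4, 0.7, -4.1]
width: 0.0218
gripper_force: 60.0
rows [ 0.07 -0.05  1.92  0.02] tcp [ 0.5413 -0.138   0.0655] yaw -165.8
[(0.81, [335, 162, 74, 18]), (0.79, [113, 253, 55, 78]), (0.78, [201, 357, 50, 42]), (0.65, [294, 343, 62, 56]), (0.32, [307, 114, 42, 47])]
```

View pics/s7.png

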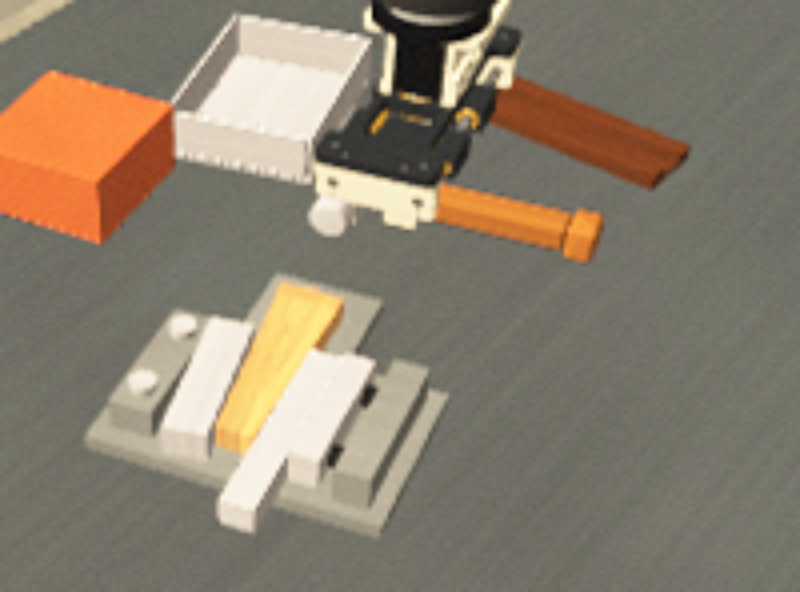

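The hammer is level in the grip, with its head at crop (330,215) in line with the wedge's thick end. I'll lower it and start tapping.

```bash
python3 -m crank '[[[0.07,0,1,0],[0.07,0,1.8,0],[0.07,0,1.9,0],[0.07,0,1.9,0]]]' && python3 -m crank '[[[0,0.5,0,0],[0,0.9,0,0],[0,1.2,0,0],[0,1.4,0,0],[0,1.6,0,0],[0,1.3,0,0],[0,1.6,0,0],[0,1.8,0,0],[0,1.9,0,0],[0,1.9,0,0]]]'; python3 - <<'E'
from to import *
s=arm.get_state();print('tcp clamp',(Rz(-CY)@(s['eef_pos']-C)).round(4),s['force'],s['moment'])
p,d=arm.grab_frame('side');w=arm.trace('wedge','side');print([(x['score'],x['extent']) for x in w])
E
```

```text
t: 27.95
eef_pos: [0.5398, -0.1388, 0.0183]
ee_rot: [-3.141, 0.001, -2.894]
force: [0.7, -0.9, -3.5]
width: 0.0217
gripper_force: 60.0
t: 29.2
eef_pos: [0.5274, -0.0925, 0.0175]
ee_rot: [3.142, -0.0, -2.894]
force: [-0.3, -0.8, -4.9]
width: 0.0214
gripper_force: 60.0
tcp clamp [-0.0406 -0.1413  0.0175] [-0.34497416 -0.8035318  -4.90906564] [-0.09530602  0.16561065  0.01971333]
[(0.87, [312.1, 189.4, 31.4, 47.0]), (0.38, [327.9, 206.9, 27.5, 35.3])]
```

```bash
python3 -m crank '[[[0,-0.2,0,0],[0,0.1,0,0],[0,0.3,0,0],[0,0.4,0,0],[0,0.5,0,0],[0,0.5,0,0]]]' && python3 -m crank '[[[0,-0.2,0,0],[0,0,0,0],[0,0.1,0,0],[0,0.2,0,0],[0,0.2,0,0]]]'; python3 - <<'E'
from to import *
s=arm.get_state();print('tcp clamp',(Rz(-CY)@(s['eef_pos']-C)).round(4),s['force'],s['moment'],s['ee_rot'])
E
```

```text
t: 30.05
eef_pos: [0.5237, -0.0811, 0.0175]
ee_rot: [-3.141, -0.001, -2.895]
force: [-0.1, -6.9, -3.7]
width: 0.022
gripper_force: 60.0
t: 30.68
eef_pos: [0.5227, -0.0762, 0.0176]
ee_rot: [-3.141, -0.001, -2.895]
force: [0.0, -8.4, -4.7]
width: 0.022
gripper_force: 60.0
tcp clamp [-0.0411 -0.1244  0.0176] [ 5.51027634e-04 -8.38487887e+00 -4.72050569e+00] [-2.64110803  0.0041214  -0.21081439] [-3.14095580e+00 -1.03618490e-03 -2.89474007e+00]
```

```bash
python3 -m crank '[[[0,-0.2,0,0],[0,0,0,0],[0,0.1,0,0],[0,0.2,0,0],[0,0.2,0,0]]]' && python3 -m crank '[[[0,-0.2,0,0],[0,0,0,0],[0,0.1,0,0],[0,0.2,0,0],[0,0.2,0,0]]]'; python3 - <<'E'
from to import *
s=arm.get_state();print('tcp clamp',(Rz(-CY)@(s['eef_pos']-C)).round(4))
p,d=arm.grab_frame('side');cv2.imwrite('pics/s8.png',cv2.resize(p[130:260,270:420,::-1],None,fx=5,fy=4.5))
w=arm.trace('wedge','side');print([(x['score'],x['extent']) for x in w])
E
```

```text
t: 31.3
eef_pos: [0.5215, -0.0715, 0.0176]
ee_rot: [-3.141, -0.001, -2.895]
force: [0.9, -8.1, -3.5]
width: 0.0215
gripper_force: 60.0
t: 31.92
eef_pos: [0.5203, -0.0667, 0.0176]
ee_rot: [-3.141, -0.001, -2.895]
force: [0.4, -9.4, -4.3]
width: 0.0213
gripper_force: 60.0
tcp clamp [-0.0411 -0.1146  0.0176]
[(0.95, [309.1, 196.6, 32.8, 49.2]), (0.61, [331.6, 206.9, 21.4, 34.7]), (0.23, [279.1, 188.2, 92.6, 66.0])]
```

View pics/s8.png

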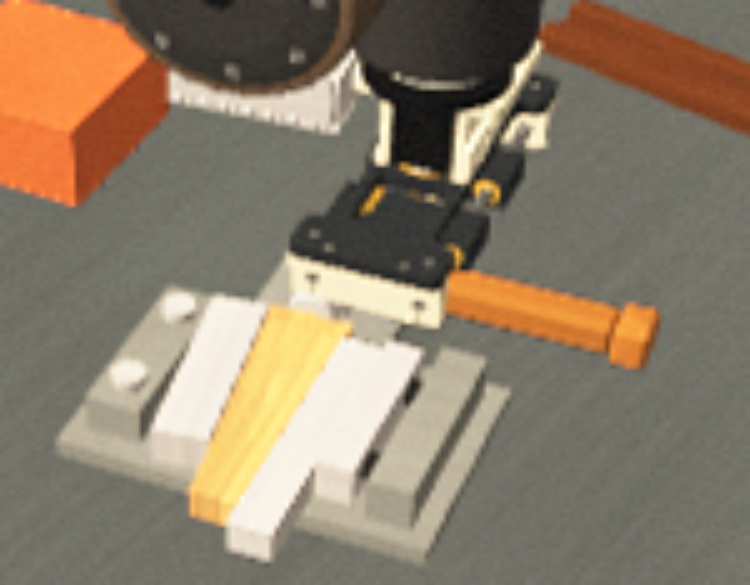

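The wedge is nearly home: its thick end at crop (310,315) is about 10 mm short of the cheek end. Two more taps should do it.

```bash
python3 -m crank '[[[0,-0.2,0,0],[0,0,0,0],[0,0.1,0,0],[0,0.2,0,0],[0,0.2,0,0]]]' && python3 -m crank '[[[0,-0.2,0,0],[0,0,0,0],[0,0.1,0,0],[0,0.17,0,0],[0,0.17,0,0]]]' && python3 -m crank '[[[0,-1,0,0],[0,-2,0,0],[0,-3,-1,0],[0,-4,-3,0],[0,-6,-3.5,0],[0,-8,-4,0],[0,-8,-4,0],[0,-8,-4,0]]]'; python3 - <<'E'
from to import *
ms={}
for c in('side','top'):
    p,d=arm.grab_frame(c)
    w=arm.trace('wedge',c);print([(x['score'],x['extent']) for x in w]);ms[c]=w[0]['mask'].astype(float)
    if c=='side':cv2.imwrite('pics/s9.png',cv2.resize(p[160:260,270:400,::-1],None,fx=6,fy=6))
for k in(['side'],['top']):
    p,f=fit('flat',{c:ms[c] for c in k},[*clampw(-24,20),1.82],.012);R=Rz(-CY)@(np.r_[p[:2],0]-C);print(k,'wedge mid clamp',R.round(4),'thick y',R[1]-.075,np.degrees(p[2]),f)
E
```

```text
t: 32.65
eef_pos: [0.5191, -0.062, 0.0176]
ee_rot: [-3.141, -0.001, -2.895]
force: [2.3, -10.3, -2.6]
width: 0.0217
gripper_force: 60.0
t: 33.28
eef_pos: [0.5181, -0.058, 0.0176]
ee_rot: [-3.14, -0.001, -2.895]
force: [1.7, -11.5, -4.4]
width: 0.0217
gripper_force: 60.0
t: 34.28
eef_pos: [0.5668, -0.2505, 0.1169]
ee_rot: [3.141, -0.001, -2.896]
force: [0.5, -0.8, -5.1]
width: 0.0215
gripper_force: 60.0
[(0.73, [307.4, 199.4, 33.4, 50.6])]
[(0.9, [297.7, 194.1, 55.4, 25.3])]
['side'] wedge mid clamp [-0.0212  0.0204  0.    ] thick y -0.05462935718677045 106.5186210443661 0.26890489105021975
['top'] wedge mid clamp [-0.0249  0.0218  0.    ] thick y -0.05316383076157827 103.50946482306087 0.06751525193944415
```

View pics/s9.png

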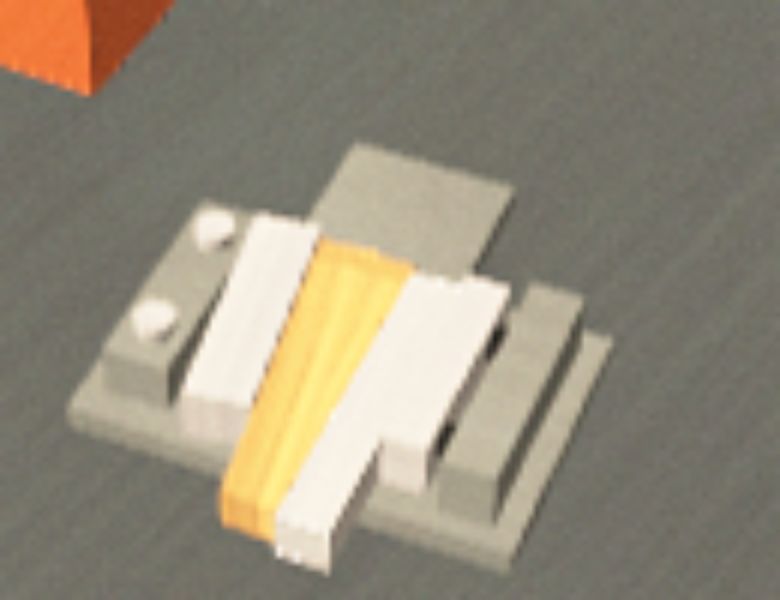

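The wedge is flush with the cheek end; the fits put the thick end at y ≈ -54 mm, and the bar is tight. Now I'll lay the hammer on clear bench.

```bash
python3 -m crank '[[[1.3,0.5,0,0],[2.6,0.8,1,0],[2.6,0.8,2.5,0],[2.6,0.8,3.6,0],[2.6,0.8,4.1,0],[2.6,0.8,4.35,0],[2.6,0.8,4.45,0],[2.6,0.8,4.5,0],[2.6,0.8,4.5,0]]]'
```

```text
t: 35.6
eef_pos: [0.4999, -0.2476, 0.0056]
ee_rot: [-3.141, 0.001, -2.895]
force: [0.4, -0.7, -3.8]
width: 0.0216
gripper_force: 60.0
```

```bash
python3 -m crank '[[[0,0,0.04,0],[0,0,0.08,0],[0,0,0.08,0],[0,0,0.08,0]]]' && python3 -m crank '[[[0,0,0,0],[0,0,0,0],[0,0,0,0],[0,0,0,0],[0,0,0,0],[0,0,0,0],[0,0,0,0],[0,0,0,0],[0,0,0,0],[0,0,0,0]]]' 0 && python3 -m crank '[[[0,0,-1,0],[0,0,-3,0],[0,0,-5,0],[3,-4,-7,0],[4,-7,-7,0],[5,-10,-7,0],[5,-10,-7,0],[5,-10,-7,0],[5,-10,-7,0]]]'; python3 - <<'E'
from to import *
p,d=arm.grab_frame('top');cv2.imwrite('pics/t10.png',p[:,:,::-1])
m=arm.trace('wedge','top')[0]['mask'].astype(float)
p,f=fit('flat',{'top':m},[*clampw(-24,20),1.82],.012);R=Rz(-CY)@(np.r_[p[:2],0]-C);print('thick y',R[1]-.075,f)
E
```

```text
t: 36.1
eef_pos: [0.4995, -0.2475, 0.0031]
ee_rot: [3.142, -0.0, -2.895]
force: [-0.3, 0.9, -4.5]
width: 0.0216
gripper_force: 60.0
t: 37.35
eef_pos: [0.4995, -0.2475, 0.003]
ee_rot: [3.142, -0.0, -2.895]
force: [0.3, -0.0, -0.4]
width: 0.0875
gripper_force: 0.0
t: 38.48
eef_pos: [0.4382, -0.5228, 0.1772]
ee_rot: [3.141, -0.001, -2.898]
force: [0.3, 0.2, -0.6]
width: 0.0875
gripper_force: 0.0
thick y -0.05458171428230792 0.12682093858564444
```

View pics/t10.png

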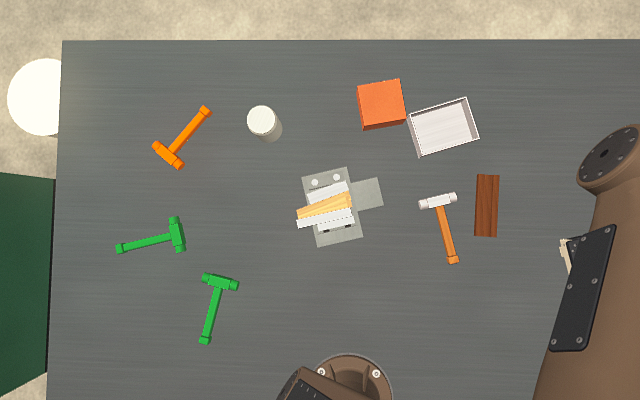

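The wedge is home in the clamp at (325,206). The hammer lies clear at (440,225), and the tin, brick, tray and look-alikes haven't moved. I'm handing it in.

```bash
python3 -c "
from station import arm
print(arm.job_done())"
```

```text
the job is handed in; nothing more can be done
None
```

I've handed the job in: the wedge's thick end is flush with the cheek end (about 1 mm off by the last fit), the bar looks tight, the hammer lies on clear bench, and nothing else was moved.

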